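# Roll a steel core tube into its V-rest and slide it home

## Robot

A 6-joint arm with a two-finger parallel gripper is mounted at the origin on the work surface. World frame = base frame: x ahead of the robot, y to its left, z up, the work surface at z = 0. Lengths are in m, angles in rad, forces in N, time in s.
With the tool pointing down it reaches from about 0.3 to 0.875 m from the base axis. Payload 6.4 kg.
Tool frame: the origin (TCP) lies at the very end of the fingers, on their centre line; the grasp point (between the pads) lies 19 mm behind it; z points along the fingers, y is the line along which they close (so a half turn about z gives the same grasp; the last joint's range is limited). The gripper opens to 85 mm and grips with 20 to 120 N. Pads are 22 mm wide; open, the fingers measure 114 mm over their backs; the gripper's body (76 mm by 85 mm) begins 54 mm behind the grasp point. The pads swing forward as they close: fully open they stand 13 mm farther back than shut.
Start: joints at [-1.473, 0.181, 1.607, -0, 1.354, -0.206], TCP at [0.172, -0.549, 0.2] pointing down, gripper open.
Joint ranges: [-2.99, 2.99], [-0.89, 2.07], [0.3, 2.58], [-1.14, 4.28], [0, 2.63], [-3.12, 3.12]. Speed limits (rad/s): [2.57, 2.57, 3.01, 3.14, 3.14, 3.14].

## Interface

Orientations are given as a unit quaternion [w, x, y, z].
In Python, from bench import telemetry, camera, ctrl, spotter gives the robot as it stands.
- The arm moves only by the tool send_rows, never from a script. Its argument "series" is a list of rows, each a list of 3 entries, a list of its own where there are three numbers: the turn, a rotation vector about the world's x, y, z in degrees, then the shift along the world's x, y, z in mm, then the closure, from -1 (fully open) to 1 (shut), so that 0 is half open. In form: [[[rx, ry, rz], [dx, dy, dz], gripper], ...]. A call has 1 to 10 rows; each row is the pose to reach, as a shift and turn from the pose commanded when the call began; what a row does not reach only later rows make up. A row lasts 1/8 s, in which the tool goes at most 62.5 mm and 10.7 degrees, less where a joint would pass 70% of its speed; a pose out of reach is approached as far as the arm can. A call with a gripper value outside its range is refused whole. The fingers move at their own pace and stop on an object; the grip force is fixed at half the most. Time passes only in rows, so rows that repeat a pose let the fingers close. It gives the time, the measured TCP pose, the force, the opening and the grip force at its end, in the units of the state.
- telemetry.get_obs(): the state, without advancing time (a new reading comes with each control period).
- camera(name): name is "side" or "top"; returns a dict with "pixels" (480x640x3 uint8, red, green, blue), "camera_matrix" (3x3 intrinsics, pixels), "dist_coeffs" ([k1, k2, p1, p2, k3] as OpenCV has them; the pictures are not rectified), "xyz" and "orientation" of the camera in the world. Camera axes: x right, y up, looking along -z (the intrinsics and any distortion apply to the point x, -y, -z); pixel columns grow to the right and rows downward; lengths in m; the calibration is good to about 2 mm. A picture is of the moment at which its call begins. There is no depth.
- ctrl.hand_in(): hands the job in; it is judged then, once.
Trained networks look in the newest picture that a camera, given by its name, has taken for a name from the list of things; names that differ only in an ending like _2 or _b are one class to them, and where a whole thing is asked for, a point or a joint stands for the part that bears it (a point fixed in the world has none). Each returns a list of dicts, best first, with "conf" (0 to 1); they miss things now and then, are a little off and sometimes report something else, mostly with a low value. They report only what shows in the picture. A call takes as long as a camera call. They do not tell look-alikes from the thing itself.
- spotter.boxes_of(thing, camera): "xyz" ([x, y, z] in m, in world coordinates, good to about 4 mm: the middle of the surface that is visible of it).
- spotter.landmark_of(thing, camera): "xyz" ([x, y, z] in m, in world coordinates, good to about 4 mm: a listed point, or the origin of a listed thing).
The state is a dict: "time_s": time; "q": joint angles; "dq": joint speeds; "joint_efforts": joint torques, N m; "eef_pos": TCP position; "eef_rot": TCP orientation; "wrist_force": force on the tool from outside, world axes, zero at the start; "torque": the same for the moment, N m; "opening": opening from 0.0 (shut) to 1.0 (fully open); "grasp_force": force on a finger pad.
Only numpy, scipy, OpenCV 4.12 (cv2) and the standard library are available. Lean on these libraries where they do the work, as an engineer would, in place of code of your own. Each camera call takes 0.05 s, during which the arm holds its last target. There are 200 camera calls.

## Task

The steel core tube lies loose on the bench in front of the low metal V-rest. With your fingertips only, never pinching or lifting it, slowly and gently roll it along the bench and up the rest's ramp until it drops into the V groove, then push it endways along the groove until its end is against the upright stop plate. Leave it lying there, and do not disturb the beaker, the jar or the metal ring.

Things in the scene. Friction and masses are not known exactly. Their poses are not given: they have to be found in the camera images.
- tube_center (a point): Capped stainless steel soil-core tube: closed round cylinder, 40 mm diameter, 150 mm long, 0.3 to 0.65 kg. Point on its axis at mid-length, 20 mm above the bench at the start. y runs along the tube (either way round); x and z turn as it rolls. Starts on the ramp side, 135 to 165 mm from the groove, up to 0.15 rad off parallel. Rolls on if let go, and back down the ramp.
- rest: Fixed V-rest of bent steel sheet. Origin on the bench straight below the axis of a seated tube; x points the way the tube is rolled (ramp to back), y along the groove to the stop plate. In this frame the ramp starts at x = -92 mm, height 0; ramp and groove span y = -125 to 85 mm, the -y end open. Groove bottom: x = 3 mm, height 3.5 mm.
- rest_crest (a point): On the ramp's crest (x = -17 mm, 15 mm high in the rest's frame, same axes). The ramp rises evenly to it; behind it the groove falls at 30 degrees to its bottom, then rises at 45 degrees to a back edge at x = 45 mm, 45 mm high, with a 46 mm high bar behind it up to x = 58 mm.
- rest_stop (a point): On the inner face of the upright stop plate (y = 85 mm in the rest's frame, same axes), at the seated tube's axis. The plate is 8 mm thick, 60 mm high and spans x = -38 to 62 mm. Pushing the seated tube endways to it takes about 1 to 5 N against friction; its polished steel slides easily on fingers.
- rest_home (a point): Where the tube's centre is when it is seated in the groove with its end against the stop plate: x = 0, y = 10 mm, z = 28.5 mm in the rest's frame. Same axes as the rest.
- beaker: Bystander: open glass beaker, 72 mm across, 95 mm high, origin under its centre. Leave alone.
- jar: Bystander: glass jar with a red cap, 68 mm across, 75 mm high, origin under its centre. Leave alone.
- collar: Bystander: aluminium ring lying flat, 68 mm across, 28 mm high, origin under its centre. Leave alone.
Not all that is in view belongs to the job. Leave any blue, green or red look-alike of the part that bears tube_center alone.

How it is judged:
On the way, in this order (a step that is already met when the one before it is completed fails the run):
1. the tube has been rolled at least a good quarter turn (angle between tube_center's own z axis and vertical above 1.7 rad), for 0.04 s.
2. the tube lies in the groove (x of tube_center in the frame of rest between -0.006 and 0.006 m and z of tube_center in the frame of rest below 0.0325 m), for 0.2 s.
At the end, for the whole second after the job is handed in: The tube lies at rest in the groove, seated on both flanks (axis within 4 mm sideways, 3 mm too high or 4 mm too low, 0.05 rad of the groove), its end within 3 mm of the stop plate (x of tube_center in the frame of rest_home between -0.004 and 0.004 m and z of tube_center in the frame of rest_home between -0.004 and 0.003 m and y of tube_center in the frame of rest_home between -0.003 and 0.003 m and angle between the y axis of tube_center and the y axis of rest, either way round below 0.05 rad and linear speed of tube below 0.02 m/s and angular speed of tube below 0.5 rad/s); the robot touches nothing.
It fails at once if the tube is lifted off the bench (more than 8 mm) (x of tube_center in the frame of rest below -0.097 m and z of tube_center in the frame of rest above 0.028 m).
It fails at once if the tube is lifted over the rest (more than 10 mm above the ramp's crest) (z of tube_center in the frame of rest above 0.045 m).
It fails at once if the tube is sent off faster than 0.6 m/s (linear speed of tube above 0.6 m/s).
It fails at once if the fingers pinch the tube or press on it with more than 35 N in all (contact force between the fingers and tube above 35 N).
It fails at once if the beaker, jar or ring is moved more than 15 mm or tipped (distance of any of beaker, jar, collar from where it was at the start of the episode above 0.015 m or angle between any of beaker, jar, collar's own z axis and vertical above 0.3 rad).
It also fails if it takes over 58 s, if anything falls off the work surface, if the arm or the gripper's body presses on something with over 40 N, if the wrist force passes 120 N, or if a joint passes its speed limit or range.

## Working session

There is one attempt and no reset: what is moved stays moved. The work goes in short steps, Python scripts to look and compute and a tool call to move; the robot and the scene stay as the last step left them, time stands still between calls to the robot, and variables do not carry over. Pictures are saved under pics/ and viewed, at most 10 in all, crops included, and the job is handed in when it is done.

Besides the shell and the picture viewer there is one more tool, called after "Request:" as name(argument=value, ...) on one line, values as JSON. send_rows: Moves the arm, as the interface text tells. Its arguments: {"type":"object","properties":{"series":{"type":"array","items":{"type":"array"}}},"required":["series"]}

```bash
mkdir -p pics
cat > h.py <<'E'
import numpy as np, cv2
from scipy.spatial.transform import Rotation as R
from bench import telemetry, camera, ctrl, spotter
def rot(q): return R.from_quat([q[1],q[2],q[3],q[0]])
def proj(c,P):
    p=rot(c["orientation"]).inv().apply(np.atleast_2d(P)-np.array(c["xyz"]))
    p=p*[1,-1,-1]
    return cv2.projectPoints(p.reshape(-1,1,3),np.zeros(3),np.zeros(3),np.array(c["camera_matrix"],float),np.array(c["dist_coeffs"],float))[0].reshape(-1,2)
def pix2z(c,uv,z):
    u=cv2.undistortPoints(np.array(uv,float).reshape(-1,1,2),np.array(c["camera_matrix"],float),np.array(c["dist_coeffs"],float)).reshape(-1,2)
    d=rot(c["orientation"]).apply(np.c_[u[:,0],-u[:,1],-np.ones(len(u))]); o=np.array(c["xyz"])
    return o+d*((z-o[2])/d[:,2])[:,None]
def save(c,n,crop=None,s=1):
    im=c["pixels"][:,:,::-1]
    if crop: x0,y0,x1,y1=crop; im=im[y0:y1,x0:x1]
    cv2.imwrite("pics/"+n,cv2.resize(im,None,fx=s,fy=s,interpolation=cv2.INTER_CUBIC))
E
python3 - <<'E'
from h import *
for n in("side","top"):
    c=camera(n); save(c,n+"0.png"); print(n,np.round(c["xyz"],3))
    for t in "tube_center rest rest_crest rest_stop rest_home beaker jar collar".split():
        for d in spotter.landmark_of(t,n)[:3]:
            print(t,np.round(d["xyz"],3),round(d["conf"],2),proj(c,d["xyz"]).round().tolist())
    for d in spotter.boxes_of("tube_center",n)[:4]: print("box",np.round(d["xyz"],3),round(d["conf"],2),proj(c,d["xyz"]).round().tolist())
print(telemetry.get_obs())
E
```

```text
side [0.483 0.667 0.873]
tube_center [ 0.462 -0.019  0.018] 0.78 [[370.0, 256.0]]
tube_center [0.31  0.143 0.022] 0.77 [[460.0, 337.0]]
tube_center [ 0.36  -0.22   0.019] 0.72 [[423.0, 180.0]]
rest_crest [ 0.592 -0.004  0.013] 0.78 [[297.0, 261.0]]
rest_stop [0.613 0.065 0.029] 0.74 [[280.0, 285.0]]
rest_stop [ 0.653  0.207 -0.   ] 0.6 [[247.0, 366.0]]
rest_home [ 0.611 -0.009  0.026] 0.81 [[286.0, 254.0]]
rest_home [ 0.466 -0.02   0.02 ] 0.61 [[368.0, 255.0]]
beaker [ 0.489  0.194 -0.003] 0.87 [[348.0, 366.0]]
jar [0.652 0.204 0.002] 0.76 [[247.0, 364.0]]
collar [ 0.607 -0.328 -0.   ] 0.68 [[306.0, 147.0]]
collar [0.614 0.065 0.029] 0.37 [[280.0, 286.0]]
box [ 0.464 -0.     0.033] 0.84 [[369.0, 259.0]]
box [0.318 0.151 0.04 ] 0.74 [[457.0, 335.0]]
box [ 0.808 -0.028  0.039] 0.73 [[181.0, 235.0]]
box [ 0.362 -0.206  0.033] 0.71 [[423.0, 180.0]]
top [ 0.455 -0.02   0.988]
tube_center [ 0.464 -0.022  0.02 ] 0.9 [[317.0, 287.0]]
tube_center [ 0.368 -0.218  0.022] 0.58 [[416.0, 334.0]]
tube_center [0.314 0.143 0.018] 0.58 [[234.0, 364.0]]
rest [ 0.608 -0.016 -0.002] 0.91 [[313.0, 217.0]]
[... 593 characters left out ...]
 [[325.0, 118.0]]
{'time_s': 1.0, 'q': array([-1.47332308e+00,  1.80794778e-01,  1.60697058e+00,  1.12014241e-05,
        1.35378614e+00, -2.06306186e-01]), 'dq': array([0.00111422, 0.00039913, 0.00013967, 0.00066988, 0.00174412,
       0.00037706]), 'joint_efforts': array([ 1.25093575e-03, -4.44843185e+01, -3.51687133e+01, -1.27531612e-04,
        7.15440019e-04, -1.20271697e-06]), 'eef_pos': array([ 0.1720196 , -0.54870319,  0.19970564]), 'eef_rot': array([2.08435619e-05, 9.88487099e-01, 1.51305169e-01, 4.34212913e-06]), 'wrist_force': array([ 0.0289239 ,  0.27088479, -0.27603222]), 'torque': array([ 0.02230971,  0.0466233 , -0.04228286]), 'grasp_force': 0.0, 'opening': 0.9993447728148659}
```

View pics/top0.png

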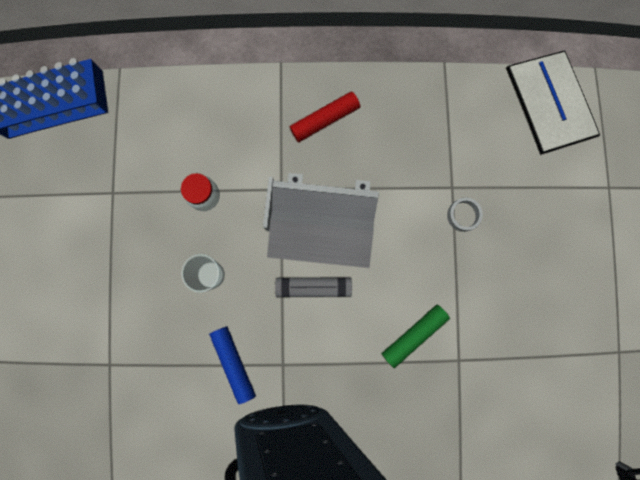

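View pics/side0.png

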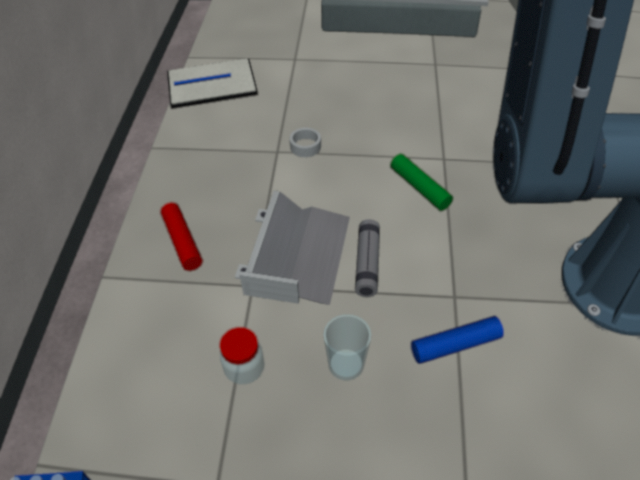

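The steel tube shows in the top view at (277–352, 287). Its look-alikes are blue (233,365), green (416,335) and red (325,117), all painted. The steel-grey one in front of the ramp is the one I want. The rest's ramp foot runs from (267,257) to (370,267), so it is yawed about -0.1 rad. I'll check this in a close crop.

Run:
```python
from h import *
c=camera("top"); save(c,"crop.png",(250,170,400,310),5)
```

```text
(no output)
```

View pics/crop.png

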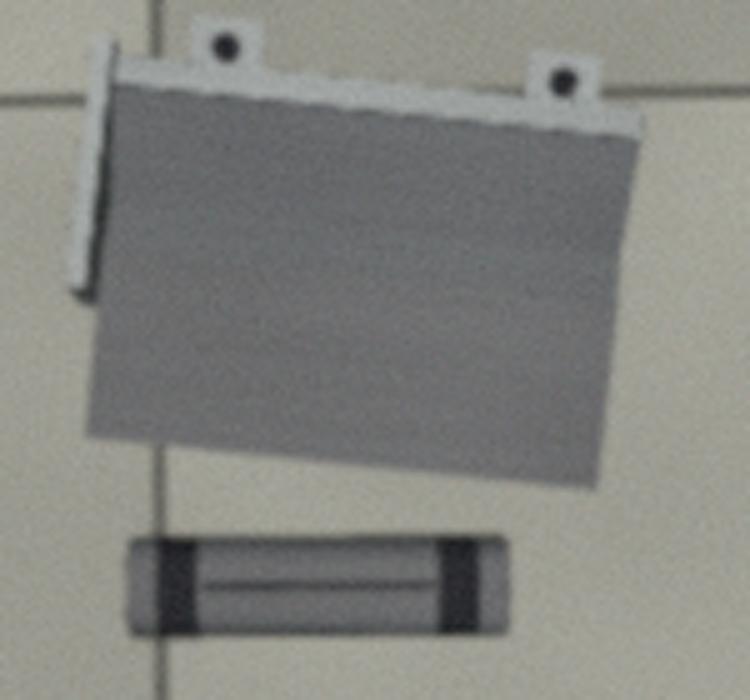

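The crop shows the bare steel tube with black bands and a scribe line, spanning (275,287) to (352,287) in the full image. The ramp foot corners are at (267.6,257.4) and (369.4,267.6), and the back edge corners at (272.4,186.6) and (377.4,197.6).

```bash
cat > fit.py <<'E'
from h import *
from scipy.optimize import least_squares
c=camera("top")
px=np.array([[88,437],[597,488],[112,83],[637,138]])/5+[250,170]-0.4
m=np.array([[-92,85,0],[-92,-125,0],[45,85,45],[45,-125,45]])/1000
def w(p,m): return R.from_euler('z',p[2]).apply(m)+[p[0],p[1],0]
s=least_squares(lambda p:(proj(c,w(p,m))-px).ravel(),[.608,-.016,-.1])
print(s.x,s.fun.round(1))
t=pix2z(c,np.array([[127,586],[509,585]])/5+[250,170]-0.4,0.024)
print("tube ends",t.round(4)); p=s.x
print("tube in rest",R.from_euler('z',-p[2]).apply(np.vstack([t,t.mean(0)])-[p[0],p[1],0]).round(4))
E
python3 fit.py
```

```text
[ 0.60819226 -0.01610176 -0.11365407] [-0.6 -0.   0.1 -0.1 -0.1  0.3  0.6 -0.2]
tube ends [[ 0.4653  0.06    0.024 ]
 [ 0.4634 -0.0912  0.024 ]]
tube in rest [[-0.1506  0.0594  0.024 ]
 [-0.1354 -0.091   0.024 ]
 [-0.143  -0.0158  0.024 ]]
```

Request:
send_rows(series=[[[0,0,-2],[24,53,0],-1],[[0,0,-4],[48,107,0],-1],[[0,0,-6],[71,160,0],-1],[[0,0,-8],[95,213,0],-1],[[0,0,-10],[119,266,0],-1],[[0,0,-12],[143,320,0],-1],[[0,0,-14],[167,373,0],-1],[[0,0,-16],[190,426,0],-1],[[0,0,-18],[214,480,0],-1],[[0,0,-18],[238,533,0],-1]])

```text
time_s: 2.35
eef_pos: [0.4107, -0.0138, 0.2002]
eef_rot: [0.0, 1.0, -0.005, 0.001]
wrist_force: [1.7, -0.3, -0.2]
opening: 0.995
grasp_force: 0.0
```

Request:
send_rows(series=[[[0,0,0],[0,0,-40],-1],[[0,0,0],[0,0,-80],-1],[[0,0,0],[0,0,-120],-1],[[0,0,0],[0,0,-140],-1],[[0,0,0],[0,0,-140],-1]])

```text
time_s: 2.98
eef_pos: [0.4086, -0.0152, 0.0584]
eef_rot: [-0.001, 1.0, -0.005, -0.002]
wrist_force: [-0.7, 0.6, -0.4]
opening: 1.005
grasp_force: 0.0
```

Request:
send_rows(series=[[[0,0,0],[0,0,-25],-1],[[0,0,0],[0,0,-45],-1],[[0,0,0],[5,0,-52],-1],[[0,0,0],[8,0,-54],-1],[[0,0,0],[8,0,-54],-1]])

```text
time_s: 3.6
eef_pos: [0.4192, -0.016, 0.0066]
eef_rot: [0.0, 1.0, -0.005, 0.001]
wrist_force: [0.4, -0.3, -1.4]
opening: 0.994
grasp_force: 0.0
```

Run:
```python
from h import *
o=telemetry.get_obs(); print(o["eef_pos"],o["wrist_force"])
c=camera("side"); save(c,"s1.png",(290,170,450,320),5); print(proj(c,o["eef_pos"]))
print(spotter.landmark_of("tube_center","side")[:2])
```

```text
[ 0.41922037 -0.01599947  0.00657486] [ 0.44688343 -0.29024485 -1.39447301]
[[392.88035624 262.45368375]]
[{'xyz': [0.3598, -0.2192, 0.0175], 'conf': 0.97}, {'xyz': [0.8137, -0.0467, 0.0207], 'conf': 0.79}]
```

View pics/s1.png

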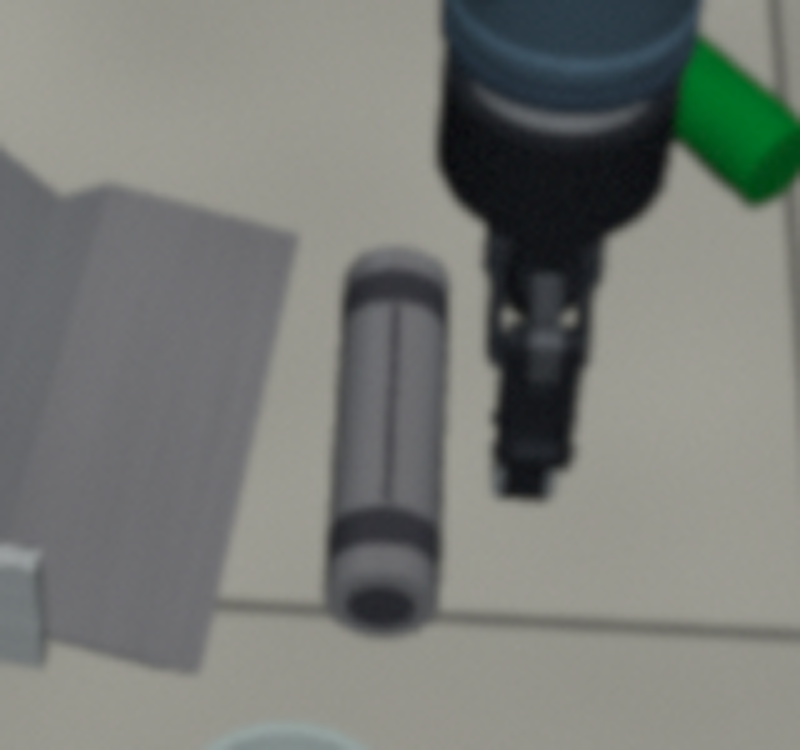

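The side crop shows the finger tips behind the tube, tip edge at about (395,269), with roughly 10 mm between them and the tube. I'll check the tip height.

Run:
```python
from h import *
c=camera("side")
for y in (.0265,.041):
  for z in (.007,.02,.03): print(y,z,proj(c,[[.408,y,z],[.430,y,z]]).round(1).tolist())
```

```text
0.0265 0.007 [[399.2, 281.6], [386.7, 280.9]]
0.0265 0.02 [[399.8, 277.2], [387.2, 276.5]]
0.0265 0.03 [[400.3, 273.7], [387.6, 273.1]]
0.041 0.007 [[399.2, 288.2], [386.6, 287.6]]
0.041 0.02 [[399.8, 283.9], [387.1, 283.2]]
0.041 0.03 [[400.3, 280.5], [387.5, 279.8]]
```

Run:
```python
from h import *
c=camera("side"); im=c["pixels"][:,:,::-1].copy()
x0,y0,x1,y1=340,150,450,310; S=3.7
big=cv2.resize(im[y0:y1,x0:x1],None,fx=S,fy=S,interpolation=cv2.INTER_CUBIC)
big=np.clip(big.astype(float)*2.2+20,0,255).astype(np.uint8)
def dot(P,col):
    u,v=(proj(c,P)[0]+.5-[x0,y0])*S; cv2.circle(big,(int(u),int(v)),3,col,-1)
dot([.419,-.016,.0066],(0,0,255))
for z,col in((.0066,(0,0,255)),(.02,(0,255,0)),(.04,(255,0,0)),(.08,(0,255,255))):
    for x in(.408,.430):
        for y in(.041,-.073): dot([x,y,z],col)
for x,y in((.4653,.06),(.4634,-.0912)): dot([x,y,.02],(255,0,255))
cv2.imwrite("pics/s2.png",big)
```

```text
(no output)
```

View pics/s2.png

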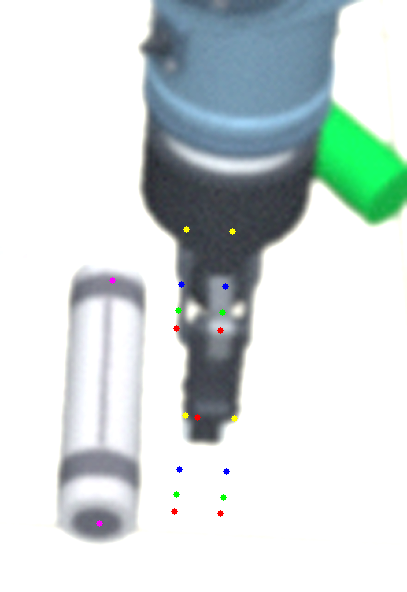

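The overlay puts the tube's ends where I measured them, but the visible finger tip sits about where shut fingers would be. I'll test it by changing the closure.

Request:
send_rows(series=[[[0,0,0],[0,0,30],0],[[0,0,0],[0,0,30],1],[[0,0,0],[0,0,30],1],[[0,0,0],[0,0,30],1],[[0,0,0],[0,0,30],1],[[0,0,0],[0,0,30],1],[[0,0,0],[0,0,30],1]])

```text
time_s: 4.68
eef_pos: [0.4179, -0.0157, 0.0355]
eef_rot: [-0.0, 1.0, -0.005, -0.0]
wrist_force: [0.8, 0.1, -0.3]
opening: 0.005
grasp_force: 0.0
```

```bash
cat > ov.py <<'E'
import sys
from h import *
o=telemetry.get_obs(); e=np.array(o["eef_pos"]); print(e.round(4),o["opening"],o["wrist_force"].round(1))
c=camera("side"); im=c["pixels"][:,:,::-1].copy()
x0,y0,x1,y1=270,150,450,310; S=3.7
big=cv2.resize(im[y0:y1,x0:x1],None,fx=S,fy=S,interpolation=cv2.INTER_CUBIC)
big=np.clip(big.astype(float)*1.8+20,0,255).astype(np.uint8)
def dot(P,col):
    u,v=(proj(c,P)[0]+.5-[x0,y0])*S; cv2.circle(big,(int(u),int(v)),3,col,-1)
for dy,col in((0,(0,0,255)),(.0145,(0,255,0)),(.057,(255,0,0))): dot(e+[0,dy,0],col)
cv2.imwrite("pics/"+sys.argv[1],big)
E
python3 ov.py s3.png
```

```text
[ 0.4179 -0.0157  0.0355] 0.005490518876565537 [ 0.8  0.1 -0.3]
```

View pics/s3.png

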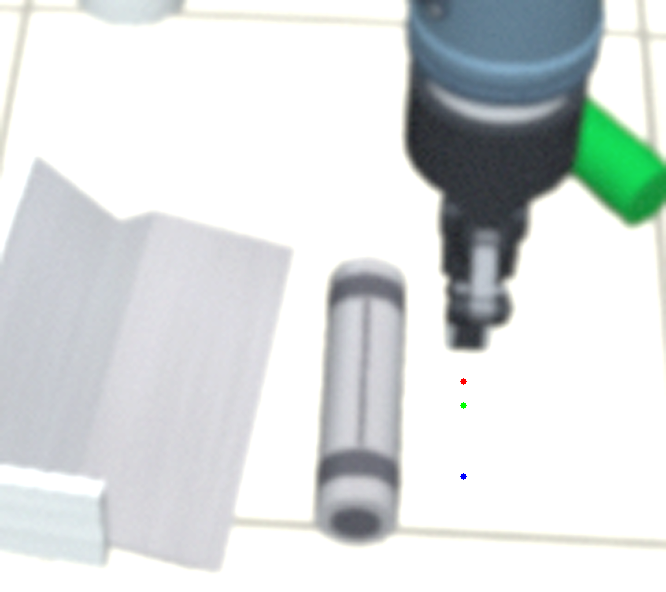

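Shut, the fingertip shows at row 350 where the reported TCP projects to 381–405. That is a constant offset equal to about 42 mm in z or 33 mm in y, and the top view can tell which.

Run:
```python
from h import *
o=telemetry.get_obs(); e=np.array(o["eef_pos"])
c=camera("top"); im=c["pixels"][:,:,::-1].copy()
x0,y0,x1,y1=240,230,400,350; S=5
big=cv2.resize(im[y0:y1,x0:x1],None,fx=S,fy=S,interpolation=cv2.INTER_CUBIC)
big=np.clip(big.astype(float)*1.8+20,0,255).astype(np.uint8)
for dz,col in((0,(0,0,255)),(.05,(0,255,255)),(.1,(0,255,0)),(.2,(255,0,0))):
    u,v=(proj(c,e+[0,0,dz])[0]+.5-[x0,y0])*S; cv2.circle(big,(int(u),int(v)),3,col,-1); print(u,v)
cv2.imwrite("pics/t3.png",big)
```

```text
370.35244407285603 405.10271557999687
369.7539251468521 410.3637373554676
369.08502427621187 416.2433861014051
367.47981878619896 430.35301531427194
```

View pics/t3.png

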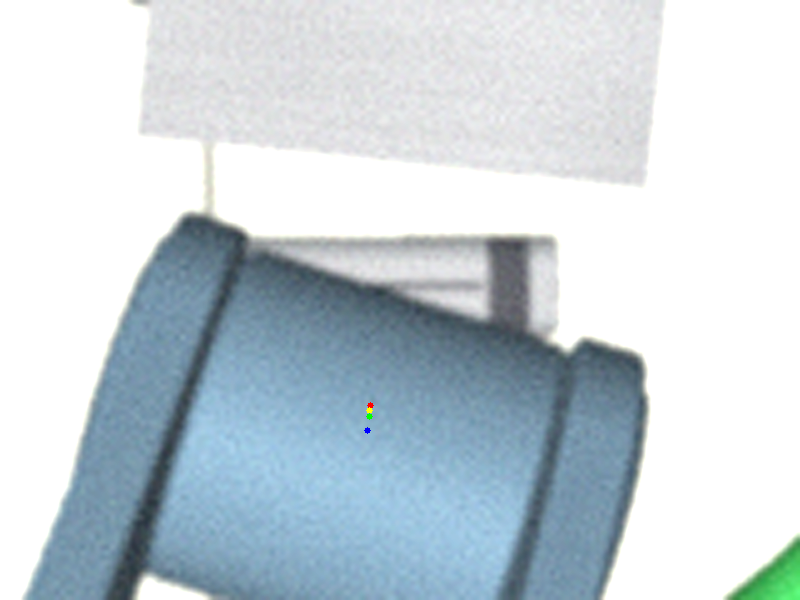

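The top view shows the wrist centred on the reported TCP at (314,311), so any offset is in height. I'll feel for the bench gently with shut fingers.

Request:
send_rows(series=[[[0,0,0],[-5,0,-15],1],[[0,0,0],[-8,0,-28],1],[[0,0,0],[-8,0,-32],1],[[0,0,0],[-8,0,-34],1],[[0,0,0],[-8,0,-34],1]])

```text
time_s: 5.4
eef_pos: [0.4104, -0.0158, 0.0019]
eef_rot: [0.0, 1.0, -0.005, 0.0]
wrist_force: [-0.3, -0.4, -0.4]
opening: 0.004
grasp_force: 0.0
```

Request:
send_rows(series=[[[0,0,0],[0,0,-1],1],[[0,0,0],[0,0,-2],1],[[0,0,0],[0,0,-2],1]])

```text
time_s: 5.78
eef_pos: [0.41, -0.0157, -0.0003]
eef_rot: [0.0, 1.0, -0.005, 0.0]
wrist_force: [-0.2, -0.7, 0.2]
opening: 0.001
grasp_force: 0.0
```

Request:
send_rows(series=[[[0,0,0],[0,0,-1],1],[[0,0,0],[0,0,-2],1],[[0,0,0],[0,0,-2],1]])

```text
time_s: 6.15
eef_pos: [0.4099, -0.0157, -0.0024]
eef_rot: [-0.0, 1.0, -0.005, -0.0]
wrist_force: [1.1, -1.0, 0.6]
opening: -0.003
grasp_force: 0.0
```

```bash
python3 ov.py s4.png
```

```text
[ 0.4099 -0.0157 -0.0024] -0.002523167547198499 [ 1.1 -1.   0.6]
```

View pics/s4.png

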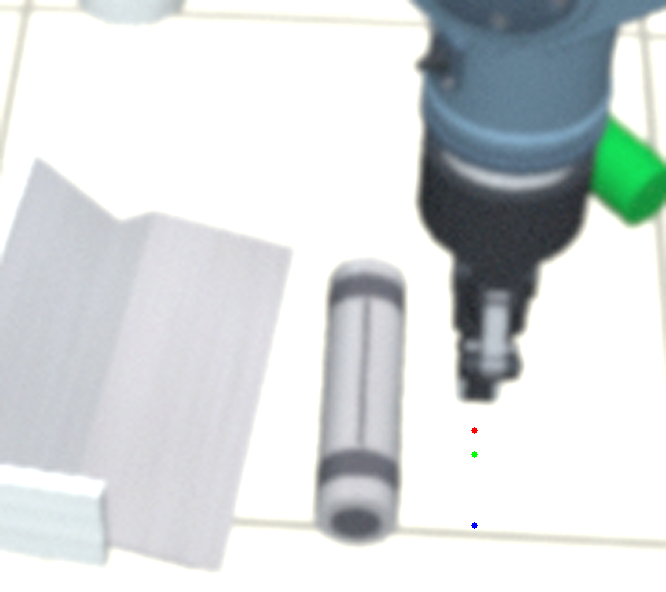

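No contact at -2.4 mm, and the tip is still visibly above the bench at about (399,258). The real tips are roughly 20–40 mm higher than reported, so I'll keep feeling downward.

Request:
send_rows(series=[[[0,0,0],[0,0,-5],1],[[0,0,0],[0,0,-10],1],[[0,0,0],[0,0,-13],1],[[0,0,0],[0,0,-14],1]])

```text
time_s: 6.7
eef_pos: [0.4097, -0.0156, -0.0167]
eef_rot: [-0.0, 1.0, -0.005, -0.0]
wrist_force: [-0.3, -0.2, -0.7]
opening: -0.002
grasp_force: 0.0
```

Request:
send_rows(series=[[[0,0,0],[0,0,-1],1],[[0,0,0],[0,0,-2],1],[[0,0,0],[0,0,-2],1]])

```text
time_s: 7.08
eef_pos: [0.41, -0.0157, -0.0183]
eef_rot: [-0.0, 1.0, -0.005, 0.0]
wrist_force: [0.2, -0.2, -0.5]
opening: 0.001
grasp_force: 0.0
```

Request:
send_rows(series=[[[0,0,0],[0,0,-1],1],[[0,0,0],[0,0,-2],1],[[0,0,0],[0,0,-2],1]])

```text
time_s: 7.45
eef_pos: [0.4099, -0.0156, -0.0204]
eef_rot: [-0.0, 1.0, -0.005, -0.0]
wrist_force: [0.2, -0.1, 0.0]
opening: -0.001
grasp_force: 0.0
```

Request:
send_rows(series=[[[0,0,0],[0,0,-1],1],[[0,0,0],[0,0,-2],1],[[0,0,0],[0,0,-2],1]])

```text
time_s: 7.82
eef_pos: [0.4099, -0.0156, -0.0224]
eef_rot: [-0.0, 1.0, -0.005, -0.0]
wrist_force: [-0.2, -0.2, 0.3]
opening: -0.001
grasp_force: 0.0
```

Request:
send_rows(series=[[[0,0,0],[0,0,-1],1],[[0,0,0],[0,0,-2],1],[[0,0,0],[0,0,-2],1]])

```text
time_s: 8.2
eef_pos: [0.4099, -0.0156, -0.0244]
eef_rot: [-0.0, 1.0, -0.005, -0.0]
wrist_force: [0.3, 0.6, 0.1]
opening: 0.001
grasp_force: 0.0
```

Request:
send_rows(series=[[[0,0,0],[0,0,-1],1],[[0,0,0],[0,0,-2],1],[[0,0,0],[0,0,-2],1]])

```text
time_s: 8.57
eef_pos: [0.4099, -0.0156, -0.0264]
eef_rot: [-0.0, 1.0, -0.005, -0.0]
wrist_force: [-1.3, -1.2, 0.1]
opening: 0.0
grasp_force: 0.0
```

Request:
send_rows(series=[[[0,0,0],[0,0,-1],1],[[0,0,0],[0,0,-2],1],[[0,0,0],[0,0,-2],1]])

```text
time_s: 8.95
eef_pos: [0.4099, -0.0156, -0.0284]
eef_rot: [-0.0, 1.0, -0.005, -0.0]
wrist_force: [0.4, 0.2, 0.4]
opening: -0.004
grasp_force: 0.0
```

Request:
send_rows(series=[[[0,0,0],[0,0,-1],1],[[0,0,0],[0,0,-2],1],[[0,0,0],[0,0,-2],1]])

```text
time_s: 9.32
eef_pos: [0.41, -0.0157, -0.0304]
eef_rot: [-0.0, 1.0, -0.005, -0.0]
wrist_force: [0.4, 0.3, -0.6]
opening: 0.002
grasp_force: 0.0
```

Request:
send_rows(series=[[[0,0,0],[0,0,-1],1],[[0,0,0],[0,0,-2],1],[[0,0,0],[0,0,-2],1]])

```text
time_s: 9.7
eef_pos: [0.4101, -0.0157, -0.0316]
eef_rot: [-0.0, 1.0, -0.005, -0.0]
wrist_force: [-3.6, 1.3, 12.7]
opening: -0.001
grasp_force: 6.7
```

Request:
send_rows(series=[[[0,0,0],[0,0,-1],1],[[0,0,0],[0,0,-2],1],[[0,0,0],[0,0,-2],1]])

```text
time_s: 10.07
eef_pos: [0.4102, -0.0157, -0.0318]
eef_rot: [0.0, 1.0, -0.005, -0.001]
wrist_force: [-14.5, 3.2, 46.0]
opening: 0.001
grasp_force: 23.3
```

Request:
send_rows(series=[[[0,0,0],[0,0,-1],1],[[0,0,0],[0,0,-2],1],[[0,0,0],[0,0,-2],1]])

```text
time_s: 10.45
eef_pos: [0.4102, -0.0158, -0.0319]
eef_rot: [0.0, 1.0, -0.004, -0.001]
wrist_force: [-26.7, 5.9, 78.9]
opening: 0.001
grasp_force: 39.8
```

Contact is at a reported z of about -31.2 mm, so the true tip height is the reported z + 31 mm. The stiffness is about 17 N/mm. I'll back off, open and set the height.

Request:
send_rows(series=[[[0,0,0],[0,0,15],1],[[0,0,0],[0,0,30],-1],[[0,0,0],[0,0,30],-1],[[0,0,0],[0,0,30],-1],[[0,0,0],[0,0,20],-1],[[0,0,0],[0,0,10],-1],[[0,0,0],[0,0,7],-1],[[0,0,0],[0,0,7],-1]])

```text
time_s: 11.45
eef_pos: [0.4095, -0.0155, -0.0299]
eef_rot: [-0.0, 1.0, -0.005, -0.001]
wrist_force: [-0.7, 0.5, 0.0]
opening: 1.001
grasp_force: 0.0
```

Request:
send_rows(series=[[[0,0,0],[3,0,0],-1],[[0,0,0],[7,0,0],-1],[[0,0,0],[11,0,0],-1],[[0,0,0],[15,0,0],-1],[[0,0,0],[18,0,0],-1],[[0,0,0],[21,0,0],-1],[[0,0,0],[24,0,0],-1],[[0,0,0],[27,0,0],-1]])

```text
time_s: 12.45
eef_pos: [0.437, -0.0156, -0.0294]
eef_rot: [-0.0, 1.0, -0.005, -0.0]
wrist_force: [-0.6, -0.5, -0.7]
opening: 1.005
grasp_force: 0.3
```

```bash
cat > loc.py <<'E'
from h import *
o=telemetry.get_obs(); p=np.array([.6082,-.0161,0]); Ri=R.from_euler('z',.1137)
print("t",o["time_s"],"eef rest",(Ri.apply(o["eef_pos"]-p)*1000).round(1),o["wrist_force"].round(1))
for n in("side","top"):
    c=camera(n)
    for f in (spotter.landmark_of,spotter.boxes_of):
        for d in f("tube_center",n):
            q=Ri.apply(np.array(d["xyz"])-p)*1000
            if -180<q[0]<50 and abs(q[1])<80: print(n,f.__name__,q.round(1),round(d["conf"],2))
E
python3 loc.py
```

```text
t 12.45 eef rest [-170.1  -18.9  -29.4] [-0.6 -0.5 -0.7]
side call [-139.2  -17.5   19.4] 0.56
side call [-140.9    7.9   34.9] 0.81
top call [-119.1  -68.1   36.3] 0.5
```

Request:
send_rows(series=[[[0,0,-0.5],[4,-0.5,0],-1],[[0,0,-1],[8,-1,0],-1],[[0,0,-1.5],[12,-1.5,0],-1],[[0,0,-2],[16,-2,0],-1],[[0,0,-2.5],[20,-2.5,0],-1],[[0,0,-3],[24,-3,0],-1],[[0,0,-3.5],[28,-3,0],-1],[[0,0,-4],[32,-3.5,0],-1],[[0,0,-4.5],[36,-4,0],-1],[[0,0,-5],[40,-4.5,0],-1]])

```text
time_s: 14.0
eef_pos: [0.4768, -0.0201, -0.0295]
eef_rot: [-0.0, 0.999, -0.049, -0.0]
wrist_force: [-2.3, 0.5, 1.9]
opening: 1.002
grasp_force: 1.0
```

```bash
python3 loc.py
```

```text
t 14.0 eef rest [-130.1  -18.8  -29.5] [-2.3  0.5  1.9]
side call [-98.7 -14.7  16.6] 0.74
side call [-94.4   9.5  35.3] 0.62
```

Request:
send_rows(series=[[[0,0,-0.3],[4,-0.5,0],-1],[[0,0,-0.6],[8,-1,0],-1],[[0,0,-0.9],[12,-1.5,1],-1],[[0,0,-0.9],[16,-2,2],-1],[[0,0,-0.9],[20,-2.5,3],-1],[[0,0,-0.9],[24,-3,4],-1],[[0,0,-0.9],[28,-3,4.5],-1],[[0,0,-0.9],[32,-3.5,5.5],-1],[[0,0,-0.9],[36,-4,6],-1],[[0,0,-0.9],[40,-4.5,7],-1]])

```text
time_s: 15.55
eef_pos: [0.5172, -0.0247, -0.0223]
eef_rot: [-0.0, 0.998, -0.057, -0.0]
wrist_force: [-3.4, 0.8, 2.2]
opening: 0.997
grasp_force: 2.1
```

```bash
python3 loc.py
```

```text
t 15.55 eef rest [-89.4 -18.9 -22.3] [-3.4  0.8  2.2]
side call [-56.9 -13.2  26.4] 0.73
side call [-60.3  22.1  43. ] 0.84
```

Request:
send_rows(series=[[[0,0,0],[4,-0.5,1],-1],[[0,0,0],[8,-1,1.5],-1],[[0,0,0],[12,-1.5,2.5],-1],[[0,0,0],[16,-2,3],-1],[[0,0,0],[20,-2.5,4],-1],[[0,0,0],[24,-3,5],-1],[[0,0,0],[28,-3,5.5],-1],[[0,0,0],[32,-3.5,6.5],-1],[[0,0,0],[36,-4,7],-1],[[0,0,0],[39,-4.5,8],-1]])

```text
time_s: 17.1
eef_pos: [0.5568, -0.0293, -0.0142]
eef_rot: [0.0, 0.998, -0.057, 0.0]
wrist_force: [-1.4, 0.8, 0.3]
opening: 0.999
grasp_force: 0.7
```

Request:
send_rows(series=[[[0,0,0],[2,0,0],-1],[[0,0,0],[4,-0.5,0],-1],[[0,0,0],[6,-0.5,0],-1],[[0,0,0],[8,-1,0],-1],[[0,0,0],[10,-1,0],-1],[[0,0,0],[10,-1,0],-1]])

```text
time_s: 17.85
eef_pos: [0.5662, -0.0302, -0.0143]
eef_rot: [-0.0, 0.998, -0.057, 0.0]
wrist_force: [-0.4, -0.2, -0.4]
opening: 1.005
grasp_force: 0.0
```

```bash
python3 loc.py
```

```text
t 17.85 eef rest [-40.1 -18.8 -14.3] [-0.4 -0.2 -0.4]
side call [-2.6 -6.8 26.4] 0.87
side call [-15.7   9.2  15.8] 0.4
side call [-3.8 19.5 46.6] 0.7
top call [-70.4 -28.2   2.4] 0.38
```

Request:
send_rows(series=[[[0,0,0],[-10,1,0],-1],[[0,0,0],[-20,2,10],-1],[[0,0,0],[-20,2,50],-1],[[0,0,0],[-15,-20,60],-1],[[0,0,0],[0,-60,60],0],[[0,0,0],[27,-115,60],1],[[0,0,0],[27,-115,60],1],[[0,0,0],[27,-115,60],1],[[0,0,0],[27,-115,60],1],[[0,0,0],[27,-115,60],1]])

```text
time_s: 19.4
eef_pos: [0.5926, -0.1441, 0.0456]
eef_rot: [-0.0, 0.998, -0.056, -0.0]
wrist_force: [0.1, 0.1, 0.3]
opening: -0.002
grasp_force: 0.0
```

```bash
python3 loc.py
python3 - <<'E'
from h import *
c=camera("top"); save(c,"t5.png",(250,170,400,310),5)
E
```

```text
t 19.4 eef rest [  -1.  -129.    45.6] [0.1 0.1 0.3]
side call [-1.9 -7.3 27.9] 0.65
side call [-4.9 -0.8 43.3] 0.88
top call [-2.6 -8.8 29.7] 0.97
top call [-1.5  6.  49.9] 0.72
```

View pics/t5.png

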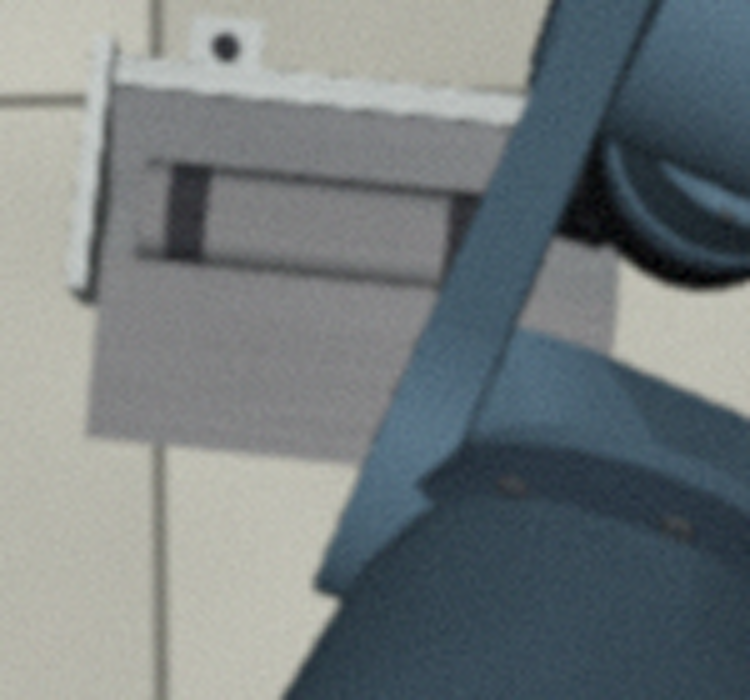

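The tube is seated, running from about (278,212) in the full image parallel to the groove, with about 18 mm to the stop. I'll go down behind its open end.

Request:
send_rows(series=[[[0,0,0],[0,0,-25],1],[[0,0,0],[0,0,-50],1],[[0,0,0],[0,0,-57],1],[[0,0,0],[0.5,6,-57],1],[[0,0,0],[1.5,12,-57],1],[[0,0,0],[2,18,-57],1],[[0,0,0],[2.5,24,-57],1],[[0,0,0],[3,28,-57],1],[[0,0,0],[3.5,30,-57],1],[[0,0,0],[3.5,32,-57],1]])

```text
time_s: 21.0
eef_pos: [0.5966, -0.1132, -0.0113]
eef_rot: [0.0, 0.998, -0.057, 0.0]
wrist_force: [0.2, -0.7, 0.5]
opening: -0.0
grasp_force: 0.0
```

Request:
send_rows(series=[[[0,0,0],[0,2,0],1],[[0,0,0],[0.5,4,0],1],[[0,0,0],[0.5,6,0],1],[[0,0,0],[1,8,0],1]])

```text
time_s: 21.5
eef_pos: [0.5974, -0.1054, -0.0113]
eef_rot: [0.0, 0.998, -0.057, -0.0]
wrist_force: [-1.7, -4.3, -0.7]
opening: -0.003
grasp_force: 1.8
```

```bash
python3 loc.py
```

```text
t 21.5 eef rest [ -0.6 -90.  -11.3] [-1.7 -4.3 -0.7]
side call [-2.6 -2.4 27.2] 0.82
side call [-5.9 -0.7 44.8] 0.65
top call [-2.4 -5.1 29.8] 0.87
top call [-5.6 29.1 50.2] 0.72
```

Request:
send_rows(series=[[[0,0,0],[0,2,0],1],[[0,0,0],[0.5,4,0],1],[[0,0,0],[0.5,6,0],1],[[0,0,0],[1,8,0],1]])

```text
time_s: 22.3
eef_pos: [0.5985, -0.097, -0.0113]
eef_rot: [0.0, 0.998, -0.057, -0.0]
wrist_force: [0.2, -3.6, -0.8]
opening: -0.0
grasp_force: 1.7
```

```bash
python3 loc.py
```

```text
t 22.3 eef rest [ -0.5 -81.5 -11.3] [ 0.2 -3.6 -0.8]
side call [-3.7  5.5 25.5] 0.61
top call [-0.8  5.  31.5] 0.73
top call [-7.2 38.7 45.6] 0.62
```

Tube at y ≈ 4–5, so about 5 mm is left. I'll use 1 mm steps from here.

Request:
send_rows(series=[[[0,0,0],[0,1,0],1],[[0,0,0],[0,2,0],1],[[0,0,0],[0.3,3,0],1]])

```text
time_s: 22.98
eef_pos: [0.5987, -0.0962, -0.0113]
eef_rot: [0.001, 0.998, -0.057, -0.0]
wrist_force: [-3.3, -12.0, -1.1]
opening: 0.002
grasp_force: 6.3
```

Request:
send_rows(series=[[[0,0,0],[0.1,0.5,0],1],[[0,0,0],[0.1,1,0],1]])

```text
time_s: 23.22
eef_pos: [0.5987, -0.0963, -0.0112]
eef_rot: [0.002, 0.998, -0.057, -0.0]
wrist_force: [-3.3, -14.9, -1.3]
opening: 0.0
grasp_force: 7.3
```

Request:
send_rows(series=[[[0,0,0],[0.1,0.5,0],1],[[0,0,0],[0.1,1,0],1]])

```text
time_s: 23.48
eef_pos: [0.5988, -0.0962, -0.0111]
eef_rot: [0.003, 0.998, -0.057, -0.0]
wrist_force: [-4.5, -18.4, -1.0]
opening: 0.0
grasp_force: 9.1
```

It is blocked at finger y ≈ -80.7, which puts the tube end about where it should be for the stop (finger half-thickness about 15 mm). I'll back off and check.

Request:
send_rows(series=[[[0,0,0],[-0.1,-2,0],1],[[0,0,0],[-0.3,-5,0],1],[[0,0,0],[-1.5,-15,0],1],[[0,0,0],[-4,-35,0],1],[[0,0,0],[-5,-45,40],1],[[0,0,0],[-5,-60,90],1],[[0,0,0],[-10,-110,130],1],[[0,0,0],[-30,-160,150],1],[[0,0,0],[-50,-210,150],1],[[0,0,0],[-50,-210,150],1]])

```text
time_s: 24.72
eef_pos: [0.5473, -0.307, 0.1393]
eef_rot: [0.001, 0.998, -0.059, 0.0]
wrist_force: [0.4, -0.1, 0.0]
opening: 0.002
grasp_force: 0.0
```

```bash
python3 loc.py
python3 - <<'E'
from h import *
c=camera("top"); save(c,"t6.png",(250,170,400,310),5)
E
```

```text
t 24.725 eef rest [ -27.5 -296.   139.3] [ 0.4 -0.1  0. ]
side call [-2.1  6.2 23.3] 0.76
side call [-4.7  8.3 45.4] 0.66
top call [-3.3  8.7 29.8] 0.75
top call [-4.9  4.4 27.9] 0.33
top call [-2.9  5.  44.5] 0.78
```

View pics/t6.png

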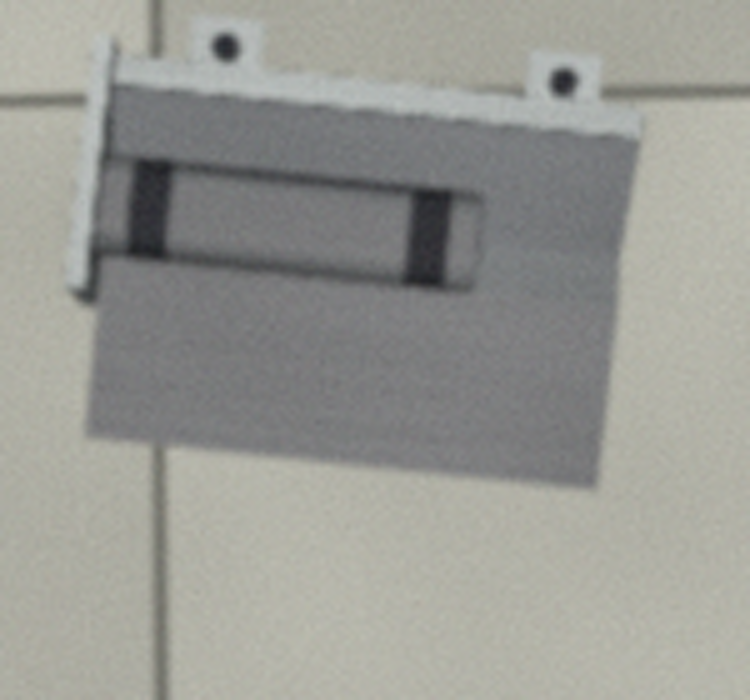

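The crop shows the tube lying in the groove with its left end at the stop plate (crop 103,205) and its right end at (478,243). One number to check before handing in.

Run:
```python
from h import *
c=camera("top"); p=np.array([.6082,-.0161,0]); Ri=R.from_euler('z',.1137)
for z in(.03,.045): print(z,Ri.apply(pix2z(c,np.array([[480,243],[103,205],[468,205]])/5+[250,170]-.4,z)-p).round(4).tolist())
w=lambda m:R.from_euler('z',-.1137).apply(m)+p
print((proj(c,w(np.array([[0,-.065,.04],[0,.085,.04]])))+.4-[250,170])*5)
```

```text
0.03 [[-0.0013, -0.0665, 0.03], [-0.0009, 0.0847, 0.03], [0.0135, -0.0603, 0.03]]
0.045 [[-0.0036, -0.0658, 0.045], [-0.0033, 0.0831, 0.045], [0.011, -0.0597, 0.045]]
[[477.96832961 235.67867761]
 [100.21583622 198.42204232]]
```

The far end is at y ≈ -66 mm (expected -65 ± 1) and the near end at about 84.7 mm, so the tube is against the stop.

```bash
python3 -c "
from h import *
print(ctrl.hand_in())"
```

```text
the job is handed in; nothing more can be done
None
```

I rolled the tube up the ramp into the V groove and pushed it against the stop plate, then backed the arm clear and handed the job in at about 25 s. In the last picture the tube's far end is within about 1.5 mm of where it should be, but the hand-in gave no verdict.

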